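# Hang the scoop on the screw bin

## Task

Hang the scoop with the yellow grip by its own hook over the front lip (the one facing the robot) of the green bin that holds the long black screws, somewhere near the middle of the lip, with the hook's tip inside the bin and the pan outside. Let go so that it hangs there upright, square to the lip. Leave the scoop with the black grip where it stands.

Things in the scene. Friction and masses are not known exactly. Their poses are not given: they have to be found in the camera images.
- scoop_grip (a point): Centre of the yellow grip of the scoop to hang: upright block, 24 x 24 mm, 52 mm tall, 128 mm above the scoop's flat underside; hold it from above across two opposite sides. The scoop, 158 mm tall, about 0.18 kg, starts standing upright on its pan. z up the handle, x level, towards the hook's side, y along its width. The pan, 65 mm long, 56 wide, lies on the -x side below the grip.
- scoop_hook (a point): Middle of the yellow scoop's hook mouth, under its cross-piece: 16 mm in x and 40 mm below scoop_grip, same axes. Flat strap hook 20 mm wide, from the stem to +x, then down: gap between stem and tip 28 mm (14 each side of this point); the tip ends 30 mm below this point; the cross-piece falls 8 mm from stem to tip. The pan's underside is 88 mm below this point.
- screw_bin_lip (a point): Front lip of the green bin of long black screws: point on top of the wall, mid-length, mid-thickness (wall 6 mm), 120 mm above the table. x level, into the bin, away from the robot; y along the lip; z up. Bin fixed, 200 mm deep, 140 wide, rear half 145 high; screws over 35 mm below the lip. An empty green and a red bin of nuts, same size, stand beside it in any order.
- spare_grip (a point): Centre of the black grip of the other scoop, the same in shape and axes as the yellow one, standing upright on the table; it is to be left alone.

How it is judged:
On the way:
1. the scoop is lifted clear of the table (height (world z) of scoop_grip above 0.148 m), for 0.2 s.
At the end, for the whole second after the job is handed in: The yellow scoop hangs at rest on the screw bin's front lip: middle of the hook's mouth within 20 mm of the lip across it, 50 mm of its middle along it, 15 mm in height; grip on the outer side; upright within 0.3 rad, square within 0.35 rad. The black scoop has not moved over 30 mm (x of scoop_hook in the frame of screw_bin_lip between -0.02 and 0.02 m and y of scoop_hook in the frame of screw_bin_lip between -0.05 and 0.05 m and z of scoop_hook in the frame of screw_bin_lip between -0.015 and 0.015 m and x of scoop_grip in the frame of screw_bin_lip below 0 m and angle between scoop_grip's own z axis and vertical below 0.3 rad and angle between the x axis of scoop_grip and the x axis of screw_bin_lip, either way round below 0.35 rad and linear speed of scoop below 0.02 m/s); the robot touches nothing.
It fails at once if the black-gripped scoop is moved more than 30 mm (distance of spare_grip from where it was at the start of the episode above 0.03 m).
It also fails if it takes over 38 s, if anything falls off the work surface, if the arm or the gripper's body presses on something with over 40 N, if the wrist force passes 120 N, or if a joint passes its speed limit or range.

## Robot

A 6-joint arm with a two-finger parallel gripper is mounted at the origin on the work surface. World frame = base frame: x ahead of the robot, y to its left, z up, the work surface at z = 0. Lengths are in m, angles in rad, forces in N, time in s.
With the tool pointing down it reaches from about 0.325 to 0.9 m from the base axis. Payload 6.1 kg.
Tool frame: the origin (TCP) lies between the finger pads; the fingertips stand 19 mm ahead of it and the grasp point (between the pads) is the TCP; z points along the fingers, y is the direction in which the jaws open and shut (so a half turn about z gives the same grasp; the last joint's range is limited). The gripper opens to 87 mm and grips with 3 to 60 N. Pads are 19 mm wide; open, the fingers measure 117 mm over their backs; the gripper's body (75 mm by 190 mm) begins 51 mm behind the grasp point.
Start: joints at [-1.239, 0.22, 1.526, -0, 1.395, -0.126], TCP at [0.276, -0.561, 0.242] pointing down, gripper open.
Joint ranges: [-2.98, 2.98], [-0.91, 2.08], [0.09, 2.57], [-1.24, 4.39], [0.2, 2.65], [-2.68, 2.68]. Speed limits (rad/s): [2.57, 2.57, 3.01, 3.14, 3.14, 3.14].

## Interface

Orientations are given as a unit quaternion [w, x, y, z].
In Python, from cell import env, cams gives the robot as it stands.
- The arm moves only by the tool carry_out, never from a script. Its arguments are lists of equal length, an entry for each row: "translation": the shift along the tool's x, y, z in mm, a list of three; "rot": the turn, a rotation vector about the tool's x, y, z in degrees, a list of three. In form: {"translation": [[dx, dy, dz], ...], "rot": [[ax, ay, az], ...]}. A call has 1 to 20 rows; each row shifts and turns the pose as measured when the row begins, along the tool's axes as they then stand; what a row does not reach is not made up. A row lasts 1/12 s, in which the tool goes at most 41.7 mm and 7.16 degrees, less where a joint would pass 70% of its speed; a pose out of reach is approached as far as the arm can. A call with a gripper value outside its range is refused whole. "jaw" is the closure, from 0 (fully open) to 1 (shut), set as the call begins (left out, the last holds). The fingers move at their own pace and stop on an object; "force" is the grip in N (left out, the last holds). Time passes only in rows, so rows that do not move let the fingers close. It gives the time, the measured TCP pose, the force and the opening at its end, in the units of the state.
- env.state(): the state, without advancing time (a new reading comes with each control period).
- cams.read_camera(name): name is "side" or "top"; returns the picture (480x640x3 uint8, red, green, blue); there is no depth.
- cams.camera_info(name): a dict with "K" (3x3 intrinsics, pixels), "extrinsics" (4x4, takes a point from camera to world coordinates). Camera axes: x right, y down, z forward; pixel columns grow to the right and rows downward; lengths in m; the calibration is good to about 2 mm. A picture is of the moment at which its call begins. camera_info takes no time and is no camera call.
- env.sign_off(): hands the job in, once; it reports no verdict.
The state is a dict: "clock": time; "joints": joint angles; "qvel": joint speeds; "effort": joint torques, N m; "position": TCP position; "ee_rot": TCP orientation; "ft_force": force on the tool from outside, world axes, zero at the start; "wrist_torque": the same for the moment, N m; "opening": opening from 0.0 (shut) to 1.0 (fully open).
Only numpy, scipy, OpenCV 4.12 (cv2) and the standard library are available. Lean on these libraries where they do the work, as an engineer would, in place of code of your own. Each camera call takes 0.05 s, during which the arm holds its last target.

## Working session

There is one attempt and no reset: what is moved stays moved. The work goes in short steps, Python scripts to look and compute and a tool call to move; the robot and the scene stay as the last step left them, time stands still between calls to the robot, and variables do not carry over. Pictures are saved under pics/ and viewed, and the job is handed in when it is done.

Besides the shell and the picture viewer there is one more tool, called after "Call:" by a JSON object that holds its "op" and its "data", one argument or row to a line. carry_out: Moves the arm, as the interface text tells. Its arguments: {"type":"object","properties":{"translation":{"type":"array","items":{"type":"array","items":{"type":"number"}}},"rot":{"type":"array","items":{"type":"array","items":{"type":"number"}}},"jaw":{"type":"number"},"force":{"type":"number"}},"required":["translation","rot"]}

```bash
mkdir -p pics; python3 - <<'E'
from cell import env,cams
import cv2,numpy as np
np.set_printoptions(precision=4,suppress=True)
for n in("side","top"):
    im=cams.read_camera(n); cv2.imwrite(f"pics/{n}0.png",im[:,:,::-1])
    i=cams.camera_info(n); print(n,np.array(i["K"]),np.array(i["extrinsics"]))
print(env.state())
E
```

```text
side [[471.195    0.     326.5428]
 [  0.     471.195  237.4837]
 [  0.       0.       1.    ]] [[-0.9365 -0.249   0.2468  0.3591]
 [-0.3506  0.6584 -0.6661  0.4217]
 [ 0.0033 -0.7103 -0.7039  0.6024]
 [ 0.      0.      0.      1.    ]]
top [[524.7813   0.     309.3329]
 [  0.     524.7813 227.1538]
 [  0.       0.       1.    ]] [[-0.1276 -0.9668  0.2216  0.366 ]
 [-0.9918  0.1244 -0.0285 -0.0076]
 [ 0.     -0.2234 -0.9747  0.9268]
 [ 0.      0.      0.      1.    ]]
{'clock': 0.1, 'joints': array([-1.2391,  0.2211,  1.5275, -0.    ,  1.3947, -0.1261]), 'qvel': array([-0.0006, -0.0024, -0.0027, -0.0004,  0.0003,  0.0013]), 'effort': array([  0.0014, -49.5941, -38.8521,   0.0701,   0.0515,  -0.0001]), 'position': array([ 0.276 , -0.5601,  0.2405]), 'ee_rot': array([-0.0009,  0.9739,  0.2269, -0.0001]), 'ft_force': array([-0.6684, -0.4866, -0.0803]), 'wrist_torque': array([-0.0459,  0.0243, -0.0264]), 'opening': 1.0013527582778061}
```

View pics/side0.png

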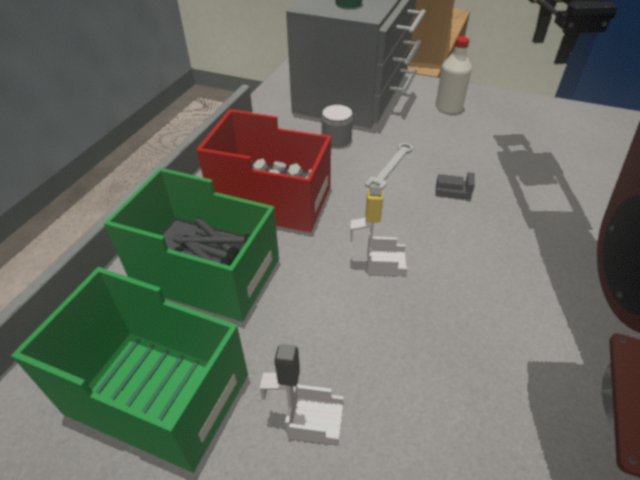

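View pics/top0.png

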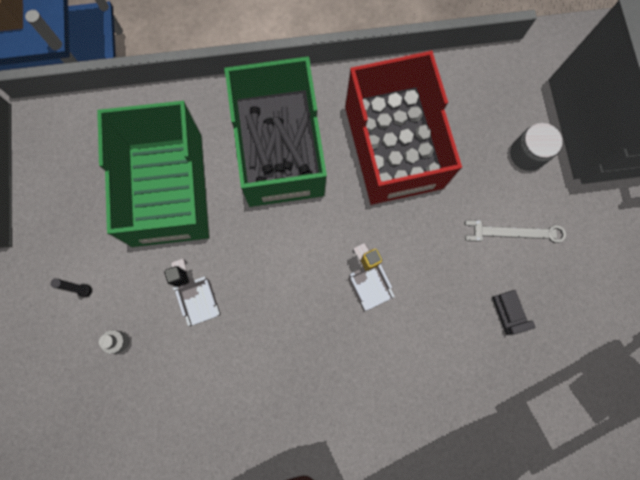

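The side view has the yellow grip at about (374,206), the black grip at (287,365) and the screw bin in the middle with its front lip near (255,240). The top view has the yellow grip at (372,259) and the front lip from about (243,188) to (323,178). I'll zoom in to get exact corners.

```bash
python3 - <<'E'
import cv2,numpy as np
s=cv2.imread("pics/side0.png");t=cv2.imread("pics/top0.png")
def crop(im,x,y,w,h,k,n):
    c=cv2.resize(im[y:y+h,x:x+w],None,fx=k,fy=k,interpolation=cv2.INTER_CUBIC)
    for i in range(0,w,10): cv2.putText(c,str(x+i),(i*k,8),0,.3,(0,255,255),1); cv2.line(c,(i*k,10),(i*k,14),(0,255,255),1)
    for j in range(0,h,10): cv2.putText(c,str(y+j),(0,j*k+4),0,.3,(0,255,255),1)
    return c
a=crop(t,225,160,110,60,7,0); b=crop(t,340,230,70,90,6,0)
cv2.imwrite("pics/tl.png",a)
c=crop(s,340,175,75,105,5,0)
m=np.zeros((540,800,3),np.uint8); m[:540,:420]=b; m[:525,422:797]=c
cv2.imwrite("pics/scoop.png",m)
cv2.imwrite("pics/sl.png",crop(s,190,190,100,90,6,0))
for n,im in(("side",s),("top",t)):
    h=cv2.cvtColor(im,cv2.COLOR_BGR2HSV); k=cv2.inRange(h,(18,120,60),(32,255,255))
    nn,l,st,ce=cv2.connectedComponentsWithStats(k); 
    for i in range(1,nn):
        if st[i,4]>30: print(n,st[i],ce[i])
E
```

```text
side [367 191  16  31 343] [373.54810496 207.45772595]
top [362 255  19  15 107] [368.21495327 263.27102804]
```

View pics/tl.png

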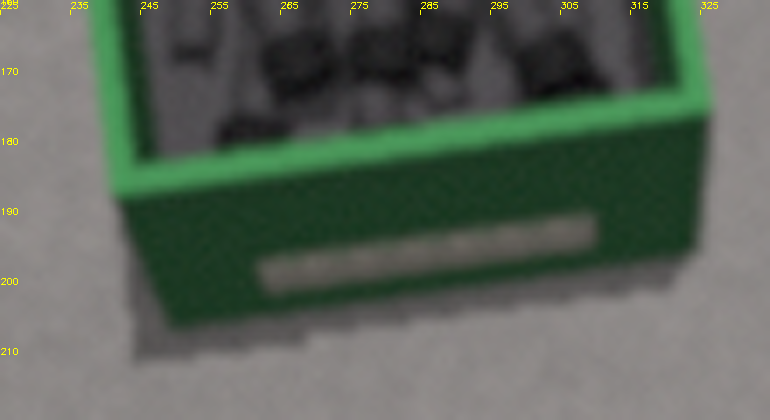

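View pics/scoop.png

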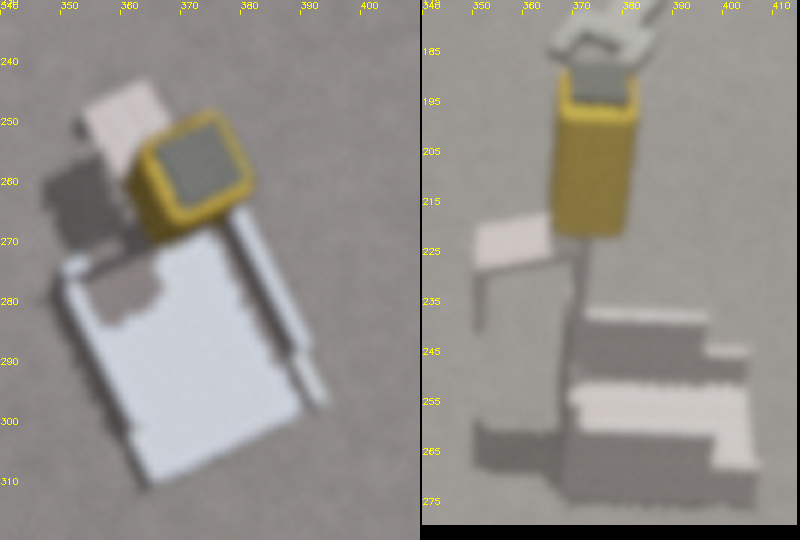

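View pics/sl.png

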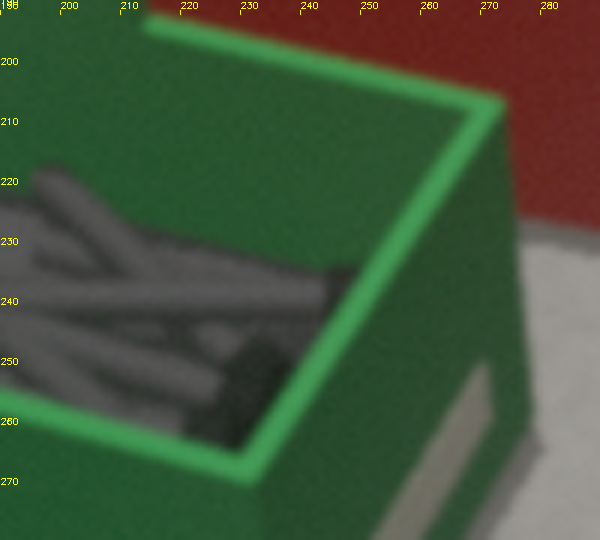

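```bash
cat > h.py <<'E'
from cell import env,cams
import numpy as np
np.set_printoptions(precision=4,suppress=True)
def ray(n,u,v):
    i=cams.camera_info(n);K=np.array(i["K"]);T=np.array(i["extrinsics"])
    d=T[:3,:3]@np.linalg.solve(K,[u,v,1]);return T[:3,3],d
def atz(n,u,v,z):
    o,d=ray(n,u,v);return o+d*(z-o[2])/d[2]
def proj(n,p):
    i=cams.camera_info(n);K=np.array(i["K"]);T=np.array(i["extrinsics"])
    c=T[:3,:3].T@(np.asarray(p)-T[:3,3]);q=K@c;return q[:2]/q[2]
def tri(*a):
    A=np.zeros((3,3));b=np.zeros(3)
    for n,u,v in a:
        o,d=ray(n,u,v);d/=np.linalg.norm(d);M=np.eye(3)-np.outer(d,d);A+=M;b+=M@o
    return np.linalg.solve(A,b)
E
python3 - <<'E'
from h import *
L=atz("top",240.9,187.8,.12);R=atz("top",325.6,175,.12)
print("top",L,R,np.linalg.norm(L-R))
L2=atz("side",230.3,270.4,.12);R2=atz("side",273.8,206.2,.12)
print("side",L2,R2,np.linalg.norm(L2-R2))
print(tri(("top",240.9,187.8),("side",230.3,270.4)),tri(("top",325.6,175),("side",273.8,206.2)))
c=[(375.0-.2,248.2),(381.5,260),(370.6,266.8),(363.6,254)]
P=[atz("top",u-.4,v-.4,.154) for u,v in c]
for p in P:print(p)
P=np.array(P);print("c",P.mean(0),[np.linalg.norm(P[i]-P[i-1]) for i in range(4)])
print(atz("side",375.2,193.2,.154),tri(("top",372.3,256.9),("side",375.2,193.2)))
e=[P[1]-P[0],P[2]-P[3]];print([np.degrees(np.arctan2(x[1],x[0])) for x in e])
e=[P[0]-P[3],P[1]-P[2]];print([np.degrees(np.arctan2(x[1],x[0])) for x in e])
# pan edges (z~0): rim right outer edge
for a,b,z in (((350,276),(363.5,310.5),.0),((381,265.5),(394,297),.0)):
    p=atz("top",*a,z);q=atz("top",*b,z);d=p-q;print("pan",p,q,np.degrees(np.arctan2(d[1],d[0])),np.linalg.norm(d))
p=atz("top",353,248.5,.09);q=atz("top",363.5,243.5,.09);d=p-q;print("hook end",p,q,np.degrees(np.arctan2(d[1],d[0]))-90,np.linalg.norm(d))
E
```

```text
top [0.6277 0.0695 0.12  ] [ 0.6317 -0.0683  0.12  ] 0.1377792719177126
side [0.6283 0.0709 0.12  ] [ 0.6295 -0.0706  0.12  ] 0.14147238629760855
[0.6287 0.0697 0.1184] [ 0.6296 -0.0684  0.1223]
[ 0.4978 -0.1228  0.154 ]
[ 0.4789 -0.1299  0.154 ]
[ 0.4709 -0.1122  0.154 ]
[ 0.4912 -0.1048  0.154 ]
c [ 0.4847 -0.1174  0.154 ] [np.float64(0.019121358498441092), np.float64(0.02023441485109952), np.float64(0.019409648842067615), np.float64(0.021700986286120244)]
[ 0.4813 -0.1164  0.154 ] [ 0.4832 -0.1178  0.1529]
[np.float64(-159.3760210506789), np.float64(-160.02625476377665)]
[np.float64(-69.90470744215806), np.float64(-65.56896669078328)]
pan [ 0.4793 -0.0949  0.    ] [ 0.4164 -0.1096  0.    ] 13.08458352113263 0.06464698452204103
pan [ 0.4909 -0.1524  0.    ] [ 0.4328 -0.1663  0.    ] 13.398821637916916 0.05975393722386678
hook end [ 0.512  -0.0977  0.09  ] [ 0.518  -0.1159  0.09  ] 18.29491448577322 0.019086694859343174
```

```bash
cat >> h.py <<'E'
import cv2
def overlay(im,n,x,y,yaw,z0,col,k,ox,oy):
    c,s=np.cos(yaw),np.sin(yaw);R=np.array([[c,-s,0],[s,c,0],[0,0,1]])
    def L(pts):
        q=np.array([(proj(n,R@np.array(p)+[x,y,z0])-[ox,oy]+.5)*k for p in pts]);cv2.polylines(im,[q.astype(np.int32)],False,col,1)
    for z in(-.026,.026): L([(.012*a,.012*b,z) for a,b in((1,1),(1,-1),(-1,-1),(-1,1),(1,1))])
    for a,b in((1,1),(1,-1),(-1,-1),(-1,1)): L([(.012*a,.012*b,-.026),(.012*a,.012*b,.026)])
    for b in(-.01,.01): L([(.002,b,-.036),(.03,b,-.044),(.03,b,-.07)])
    L([(.03,-.01,-.07),(.03,.01,-.07)]);L([(.03,-.01,-.044),(.03,.01,-.044)])
    return L
E
python3 - <<'E'
from h import *
P=np.array([atz("top",365.1,310.1,.003),atz("top",389.6,299,.003)]);d=P[0]-P[1];print(P,np.degrees(np.arctan2(d[1],d[0]))-90,np.linalg.norm(d))
s=cv2.imread("pics/side0.png");t=cv2.imread("pics/top0.png")
m=np.zeros((540,800,3),np.uint8)
b=cv2.resize(t[230:320,340:410],None,fx=6,fy=6,interpolation=cv2.INTER_CUBIC)
c=cv2.resize(s[175:280,340:415],None,fx=5,fy=5,interpolation=cv2.INTER_CUBIC)
for yaw,col in((16,(0,0,255)),(20,(0,255,0))):
    for im,n,k,ox,oy in((b,"top",6,340,230),(c,"side",5,340,175)):
        L=overlay(im,n,.484,-.1175,np.radians(yaw),.128,col,k,ox,oy)
        for xb in (-.012,):L([(xb+dx,dy,-.128) for dx,dy in((0,-.028),(-.065,-.028),(-.065,.028),(0,.028),(0,-.028))])
m[:540,:420]=b;m[:525,422:797]=c
cv2.imwrite("pics/ov.png",m)
E
```

```text
[[ 0.4165 -0.1121  0.003 ]
 [ 0.4301 -0.1576  0.003 ]] 16.60052474790585 0.04743688915127912
```

View pics/ov.png

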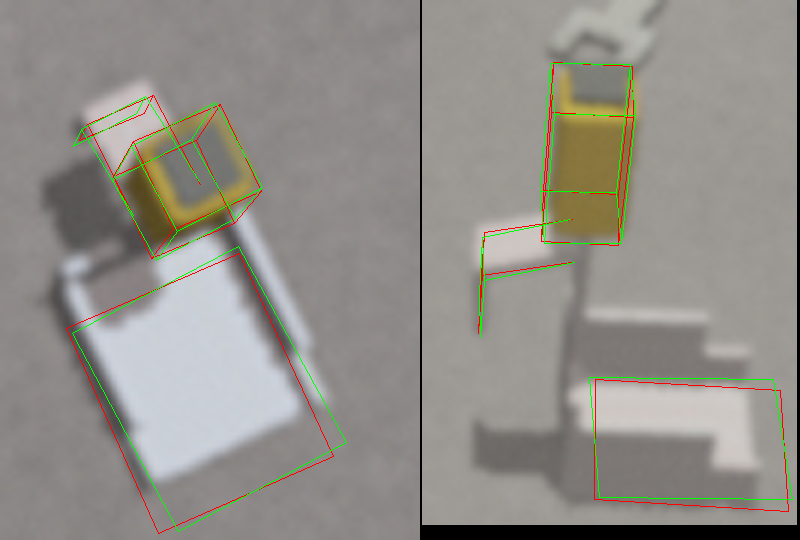

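Two-camera results so far:
- **Yellow grip:** about (0.4835, -0.1175), yaw about 17.5°. Its height fits 0.154 at the top.
- **Lip outer edge:** x≈0.629, y centre≈0. Triangulated height is 0.118–0.122 and length 138–141 mm, both as specified.

I'm moving to a point above the grip.

Call:
{"op": "carry_out", "data": {
  "translation": [
    [27, -22, 0],
    [27, -22, 0],
    [27, -22, 0],
    [27, -22, 0],
    [27, -22, 0],
    [27, -22, 0],
    [27, -22, 0],
    [27, -22, 0],
    [27, -22, 0],
    [27, -22, 0],
    [27, -22, 0],
    [27, -22, 0],
    [27, -22, 0],
    [27, -22, 0]
  ],
  "rot": [
    [0, 0, 0],
    [0, 0, 0],
    [0, 0, 0],
    [0, 0, 0],
    [0, 0, 0],
    [0, 0, 0],
    [0, 0, 0],
    [0, 0, 0],
    [0, 0, 0],
    [0, 0, 0],
    [0, 0, 0],
    [0, 0, 0],
    [0, 0, 0],
    [0, 0, 0]
  ],
  "jaw": 0,
  "force": 30
}}

```text
clock: 1.27
position: [0.4814, -0.101, 0.234]
ee_rot: [-0.005, 0.975, 0.22, -0.003]
ft_force: [0.4, 0.2, 0.7]
opening: 1.001
```

```bash
cat >> h.py <<'E'
from scipy.spatial.transform import Rotation as Ro
def todo(p,yawdeg):
    s=env.state();q=s["ee_rot"];R=Ro.from_quat([q[1],q[2],q[3],q[0]])
    G=Ro.from_euler('z',yawdeg,degrees=True)*Ro.from_euler('x',180,degrees=True)
    print("t",s["clock"],"pos",s["position"],"yaw",np.degrees(np.arctan2(*R.as_matrix()[[1,0],0])),"open",s["opening"],"F",s["ft_force"],"j",s["joints"])
    print("tool shift mm",R.inv().apply(np.array(p)-s["position"])*1000,"rotvec deg",np.degrees((R.inv()*G).as_rotvec()),"world",(np.array(p)-s["position"])*1000)
E
python3 -c "
from h import *
todo([.4835,-.1175,.24],17.5)"
```

```text
t 1.2667 pos [ 0.4814 -0.101   0.234 ] yaw 25.472524953259516 open 1.0008651359355707 F [0.3972 0.1944 0.6925] j [-0.3707 -0.0897  1.8666  0.005   1.3748  0.7546]
tool shift mm [-5.1628 15.7075 -6.1146] rotvec deg [-0.5952  0.2341  7.9714] world [  2.1401 -16.4503   5.9644]
```

Call:
{"op": "carry_out", "data": {
  "translation": [
    [-3, 8, 0],
    [-2, 7, 0],
    [0, 0, 0],
    [0, 0, 0]
  ],
  "rot": [
    [0, 0, 4],
    [-0.6, 0.2, 4],
    [0, 0, 0],
    [0, 0, 0]
  ]
}}

```text
clock: 1.6
position: [0.4847, -0.1068, 0.2324]
ee_rot: [-0.002, 0.988, 0.157, -0.001]
ft_force: [0.4, 0.3, 0.6]
opening: 1.003
```

```bash
python3 -c "
from h import *
todo([.4835,-.1175,.136],17.5)
for n in('side','top'):
    cv2.imwrite(f'pics/{n}1.png',cams.read_camera(n)[:,:,::-1])
a=cv2.imread('pics/side1.png')[100:300,300:500];b=cv2.imread('pics/top1.png')[160:360,290:490]
cv2.imwrite('pics/m1.png',cv2.resize(np.hstack([a,b]),None,fx=2,fy=2))"
```

```text
t 1.6 pos [ 0.4847 -0.1068  0.2324] yaw 18.061259010511808 open 1.0026682308099473 F [0.4164 0.3144 0.6072] j [-0.3774 -0.082   1.8626  0.0023  1.3645  0.8777]
tool shift mm [-4.359  10.1725 96.3405] rotvec deg [-0.2257  0.0673  0.5611] world [ -1.2141 -10.6957 -96.3748]
```

View pics/m1.png

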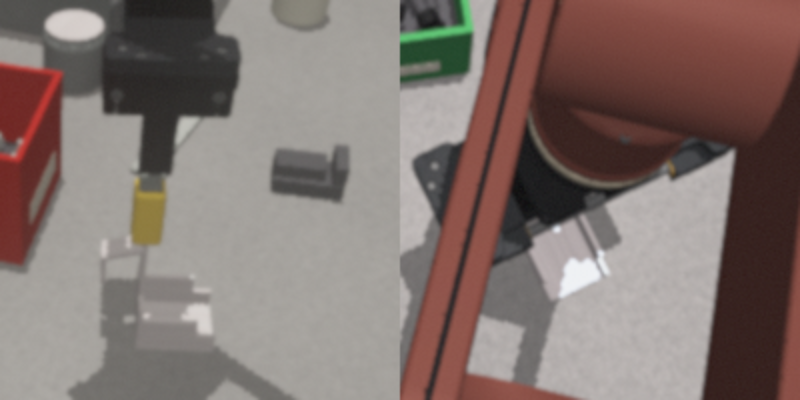

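The side view has the open gripper right over the yellow grip (148,210 in the crop), with the jaw axis across the scoop's width. I'll fix the remaining 10 mm and descend.

Call:
{"op": "carry_out", "data": {
  "translation": [
    [-4, 11, 10],
    [0, 3, 15],
    [0, 0, 15],
    [0, 0, 10],
    [0, 0, 0],
    [0, 0, 0]
  ],
  "rot": [
    [0, 0, 0.5],
    [0, 0, 0],
    [0, 0, 0],
    [0, 0, 0],
    [0, 0, 0],
    [0, 0, 0]
  ]
}}

```text
clock: 2.2
position: [0.4836, -0.1277, 0.1784]
ee_rot: [-0.001, 0.989, 0.151, -0.001]
ft_force: [0.6, 0.2, 0.6]
opening: 1.0
```

```bash
python3 -c "
from h import *
todo([.4835,-.1175,.136],17.5)"
```

```text
t 2.2 pos [ 0.4836 -0.1277  0.1784] yaw 17.38039178171771 open 1.0002643754325686 F [0.6245 0.2181 0.5852] j [-0.4167 -0.0222  1.9101  0.0012  1.2569  0.8503]
tool shift mm [ 3.0202 -9.6474 42.4195] rotvec deg [-0.1681  0.091  -0.1197] world [ -0.101   10.2076 -42.3958]
```

Call:
{"op": "carry_out", "data": {
  "translation": [
    [3, -9, 0],
    [0, 0, 0],
    [0, 0, 0],
    [0, 0, 0]
  ],
  "rot": [
    [0, 0, 0],
    [0, 0, 0],
    [0, 0, 0],
    [0, 0, 0]
  ]
}}

```text
clock: 2.53
position: [0.4843, -0.1181, 0.1798]
ee_rot: [-0.001, 0.989, 0.151, -0.0]
ft_force: [1.2, 0.5, -0.2]
opening: 1.003
```

```bash
python3 -c "
from h import *
todo([.4835,-.1175,.136],17.5)"
```

```text
t 2.5333 pos [ 0.4843 -0.1181  0.1798] yaw 17.34650228153102 open 1.0029433198814566 F [ 1.1929  0.5242 -0.2033] j [-0.3984 -0.0293  1.9142  0.0014  1.2582  0.8692]
tool shift mm [-0.5453 -0.7238 43.8008] rotvec deg [-0.1156  0.0177 -0.1535] world [ -0.7756   0.6086 -43.7991]
```

Call:
{"op": "carry_out", "data": {
  "translation": [
    [0, -1, 10],
    [0, 0, 12],
    [0, 0, 12],
    [0, 0, 7],
    [0, 0, 0],
    [0, 0, 0],
    [0, 0, 0]
  ],
  "rot": [
    [0, 0, 0],
    [0, 0, 0],
    [0, 0, 0],
    [0, 0, 0],
    [0, 0, 0],
    [0, 0, 0],
    [0, 0, 0]
  ]
}}

```text
clock: 3.12
position: [0.4844, -0.1165, 0.1352]
ee_rot: [-0.0, 0.988, 0.152, 0.0]
ft_force: [0.2, -0.4, 1.1]
opening: 1.002
```

```bash
python3 -c "
from h import *
todo([.4835,-.1175,.136],17.5)
cv2.imwrite('pics/s2.png',cv2.resize(cams.read_camera('side')[100:300,280:480,::-1],None,fx=3,fy=3))"
```

```text
t 3.1167 pos [ 0.4844 -0.1165  0.1352] yaw 17.44631308218216 open 1.002234135024459 F [ 0.238  -0.3826  1.1027] j [-0.3952  0.0217  1.9536  0.0013  1.1661  0.8706]
tool shift mm [-1.1273  0.706  -0.7733] rotvec deg [-0.0443 -0.0524 -0.0537] world [-0.8643 -1.0123  0.7717]
```

View pics/s2.png

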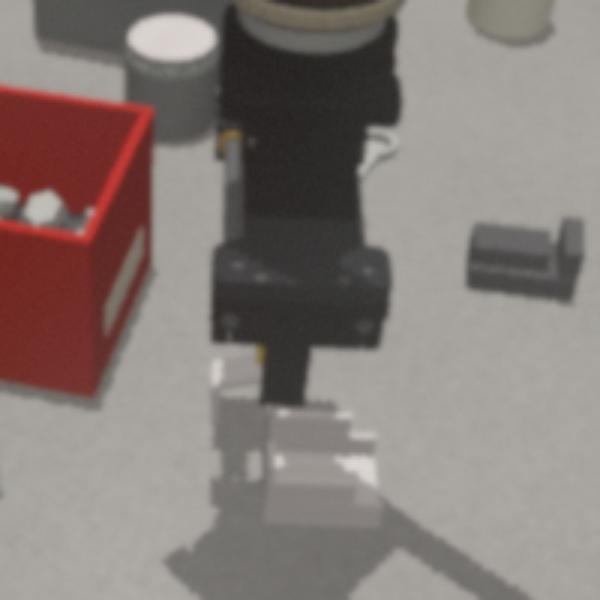

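The near finger at (285,370) in the crop covers the grip, with only a sliver of yellow showing, so the fingers straddle it. Closing the jaws.

Call:
{"op": "carry_out", "data": {
  "translation": [
    [0, 0, 0],
    [0, 0, 0],
    [0, 0, 0],
    [0, 0, 0],
    [0, 0, 0],
    [0, 0, 0],
    [0, 0, 0],
    [0, 0, 0]
  ],
  "rot": [
    [0, 0, 0],
    [0, 0, 0],
    [0, 0, 0],
    [0, 0, 0],
    [0, 0, 0],
    [0, 0, 0],
    [0, 0, 0],
    [0, 0, 0]
  ],
  "jaw": 1,
  "force": 40
}}

```text
clock: 3.83
position: [0.4861, -0.1173, 0.1379]
ee_rot: [0.001, 0.988, 0.152, 0.003]
ft_force: [0.9, 0.6, -0.1]
opening: 0.477
```

Call:
{"op": "carry_out", "data": {
  "translation": [
    [0, 0, 0],
    [0, 0, 0],
    [0, 0, 0],
    [0, 0, 0],
    [0, 0, 0],
    [0, 0, 0]
  ],
  "rot": [
    [0, 0, 0],
    [0, 0, 0],
    [0, 0, 0],
    [0, 0, 0],
    [0, 0, 0],
    [0, 0, 0]
  ]
}}

```text
clock: 4.33
position: [0.4861, -0.1173, 0.1379]
ee_rot: [0.001, 0.988, 0.152, 0.003]
ft_force: [0.7, -0.5, 0.4]
opening: 0.272
```

Opening is 0.272, or 23.7 mm, which matches the grip. Lifting.

Call:
{"op": "carry_out", "data": {
  "translation": [
    [0, 0, 0],
    [0, 0, 0],
    [0, 0, -8],
    [0, 0, -15],
    [0, 0, -20],
    [0, 0, -20],
    [0, 0, -18],
    [0, 0, -8],
    [0, 0, 0],
    [0, 0, 0],
    [0, 0, 0]
  ],
  "rot": [
    [0, 0, 0],
    [0, 0, 0],
    [0, 0, 0],
    [0, 0, 0],
    [0, 0, 0],
    [0, 0, 0],
    [0, 0, 0],
    [0, 0, 0],
    [0, 0, 0],
    [0, 0, 0],
    [0, 0, 0]
  ]
}}

```text
clock: 5.25
position: [0.4828, -0.116, 0.229]
ee_rot: [-0.001, 0.988, 0.152, -0.001]
ft_force: [-0.5, -0.3, -2.3]
opening: 0.273
```

```bash
python3 -c "
from h import *
todo([.57,-.005,.23],1)
a=cams.read_camera('side')[60:300,230:470,::-1];b=cams.read_camera('top')[160:400,250:490,::-1]
cv2.imwrite('pics/m3.png',cv2.resize(np.hstack([a,b]),None,fx=1.66,fy=2))"
```

```text
t 5.25 pos [ 0.4828 -0.116   0.229 ] yaw 17.43503323092798 open 0.2733398366441885 F [-0.5483 -0.2905 -2.2924] j [-0.3956 -0.0793  1.8665  0.0014  1.3572  0.8706]
tool shift mm [116.4835 -79.7348  -0.9493] rotvec deg [-0.1504  0.096  16.4349] world [ 87.2437 110.9704   1.0258]
```

View pics/m3.png

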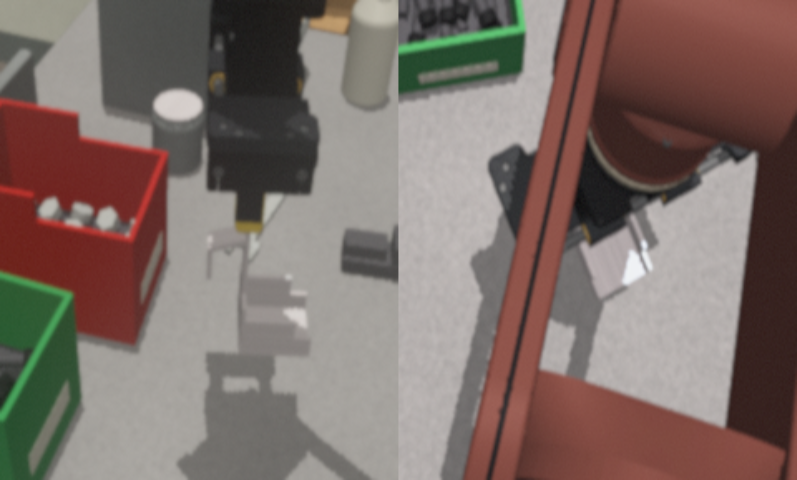

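The scoop is held upright and clear of the table: its hook is at (228,240) and the pan at (275,315), with the shadow separate. I'll square it up first, then move across.

Call:
{"op": "carry_out", "data": {
  "translation": [
    [0, 0, 0],
    [0, 0, 0],
    [0, 0, 0],
    [0, 0, 0],
    [0, 0, 0]
  ],
  "rot": [
    [0, 0, 4],
    [0, 0, 5],
    [0, 0, 5],
    [0, 0, 2.4],
    [0, 0, 0]
  ]
}}

```text
clock: 5.77
position: [0.4794, -0.1147, 0.2221]
ee_rot: [-0.003, 1.0, 0.002, -0.007]
ft_force: [0.5, -0.3, -1.4]
opening: 0.273
```

Call:
{"op": "carry_out", "data": {
  "translation": [
    [8, -10, 0],
    [12, -16, 0],
    [15, -20, 0],
    [16, -21, 0],
    [15, -20, 0],
    [10, -13, 0],
    [6, -8, 0],
    [0, 0, 0],
    [0, 0, 0],
    [0, 0, 0]
  ],
  "rot": [
    [0, 0, 0],
    [0, 0, 0],
    [0, 0, 0],
    [0, 0, 0],
    [0, 0, 0],
    [0, 0, 0],
    [0, 0, 0],
    [0, 0, 0],
    [0, 0, 0],
    [0, 0, 0]
  ]
}}

```text
clock: 6.6
position: [0.5589, -0.002, 0.212]
ee_rot: [-0.004, 1.0, 0.008, -0.014]
ft_force: [0.2, -0.4, -2.0]
opening: 0.275
```

```bash
python3 -c "
from h import *
todo([.57,-.0,.23],1)
a=cams.read_camera('side');b=cams.read_camera('top')
cv2.imwrite('pics/side4.png',a[:,:,::-1]);cv2.imwrite('pics/top4.png',b[:,:,::-1])
a=a[100:340,170:410,::-1];b=b[120:360,170:410,::-1]
cv2.imwrite('pics/m4.png',cv2.resize(np.hstack([a,b]),None,fx=1.66,fy=2))"
```

```text
t 6.6 pos [ 0.5589 -0.002   0.212 ] yaw 0.9034693463124246 open 0.274688410759528 F [ 0.1628 -0.4381 -2.0349] j [-0.1471  0.1081  1.7098  0.0044  1.3531  1.407 ]
tool shift mm [ 10.6097  -1.9575 -18.2447] rotvec deg [-0.5178  1.6184 -0.1038] world [11.0917  1.9681 17.9546]
```

View pics/m4.png

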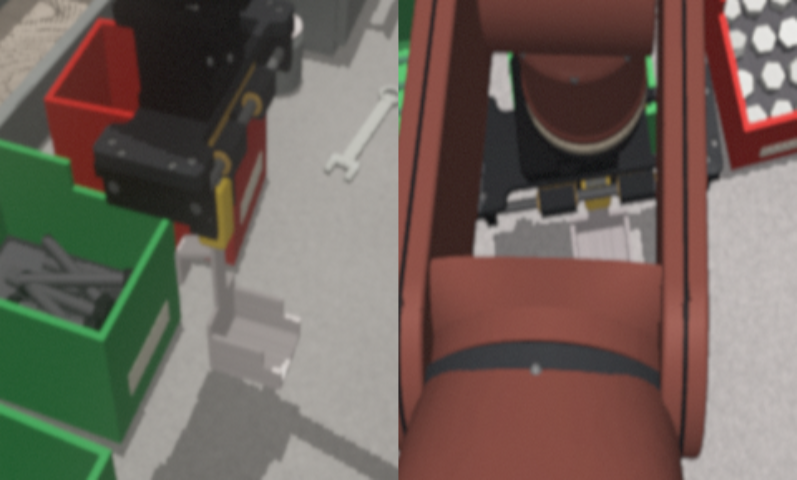

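The scoop is now square, in front of the lip. The grip shows at (223,210) in the side crop. The tool has sagged 18 mm and tilted 1.6°, so I'll correct that and measure again.

Call:
{"op": "carry_out", "data": {
  "translation": [
    [0, 0, -8],
    [0, 0, -8],
    [4, -2, -3],
    [0, 0, 0],
    [0, 0, 0],
    [0, 0, 0]
  ],
  "rot": [
    [-0.5, 1.6, 0],
    [0, 0, 0],
    [0, 0, 0],
    [0, 0, 0],
    [0, 0, 0],
    [0, 0, 0]
  ]
}}

```text
clock: 7.2
position: [0.5624, -0.0038, 0.2332]
ee_rot: [0.0, 1.0, 0.005, 0.0]
ft_force: [1.0, 0.6, -2.4]
opening: 0.274
```

```bash
python3 -c "
from h import *
todo([.6223,-.0,.23],1)
a=cams.read_camera('side')
cv2.imwrite('pics/side5.png',a[:,:,::-1])
ox,oy=230,140
c=cv2.resize(a[oy:oy+140,ox:ox+150,::-1],None,fx=4,fy=4,interpolation=cv2.INTER_CUBIC)
p=env.state()['position']
overlay(c,'side',p[0]-.000,p[1],np.radians(.9),p[2]-.01,(0,0,255),4,ox,oy)
overlay(c,'side',p[0]-.003,p[1],np.radians(.9),p[2]-.01,(0,255,0),4,ox,oy)
cv2.imwrite('pics/m5.png',c)"
```

```text
t 7.2 pos [ 0.5624 -0.0038  0.2332] yaw 0.5699166603461102 open 0.27381573659520714 F [ 0.9815  0.6286 -2.3733] j [-0.1468  0.0774  1.7019 -0.0004  1.362   1.4142]
tool shift mm [59.927  -3.2319  3.1924] rotvec deg [ 0.0273 -0.0157 -0.4301] world [59.8928  3.8263 -3.1774]
```

View pics/m5.png

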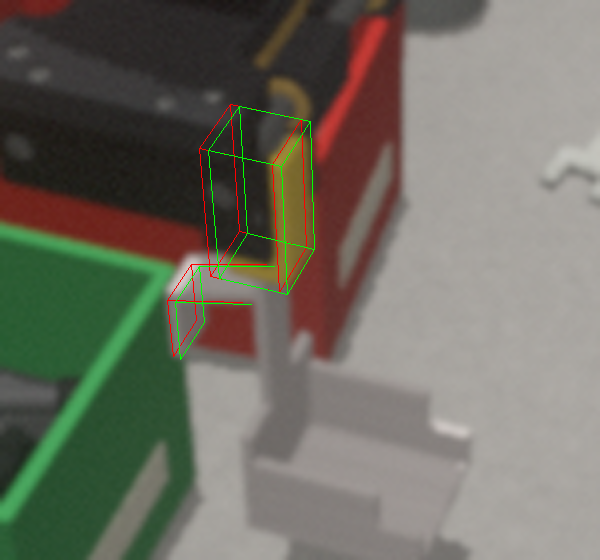

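The overlay matches the held scoop. The grip sits about 2.5 mm behind the TCP in x and 8–10 mm below it. Next I bring the hook over the lip, where tip clearance should be about 30 mm.

Call:
{"op": "carry_out", "data": {
  "translation": [
    [6, -1, 0],
    [10, -1, -1],
    [12, -1, -1],
    [12, 0, -1],
    [10, 0, -1],
    [6, 0, 0],
    [0, 0, 0],
    [0, 0, 0],
    [0, 0, 0]
  ],
  "rot": [
    [0, 0, 0],
    [0, 0, 0],
    [0, 0, 0],
    [0, 0, 0],
    [0, 0, 0],
    [0, 0, 0],
    [0, 0, 0],
    [0, 0, 0],
    [0, 0, 0]
  ]
}}

```text
clock: 8.0
position: [0.6212, 0.0006, 0.233]
ee_rot: [-0.0, 1.0, 0.005, -0.003]
ft_force: [0.1, 0.3, -1.9]
opening: 0.275
```

```bash
python3 -c "
from h import *
todo([.622,-.0,.22],1)
a=cams.read_camera('side')
cv2.imwrite('pics/side6.png',a[:,:,::-1])
ox,oy=170,150
c=cv2.resize(a[oy:oy+140,ox:ox+150,::-1],None,fx=4,fy=4,interpolation=cv2.INTER_CUBIC)
p=env.state()['position']
overlay(c,'side',p[0]-.0025,p[1],np.radians(.9),p[2]-.009,(0,255,255),4,ox,oy)
cv2.imwrite('pics/m6.png',c)"
```

```text
t 8.0 pos [0.6212 0.0006 0.233 ] yaw 0.5824704368260114 open 0.27464368621695506 F [ 0.0771  0.3116 -1.9254] j [-0.1258  0.2218  1.5411 -0.0002  1.3849  1.4349]
tool shift mm [ 0.917   0.6054 12.9797] rotvec deg [-0.0364  0.3491 -0.4176] world [  0.8439  -0.5888 -12.9854]
```

View pics/m6.png

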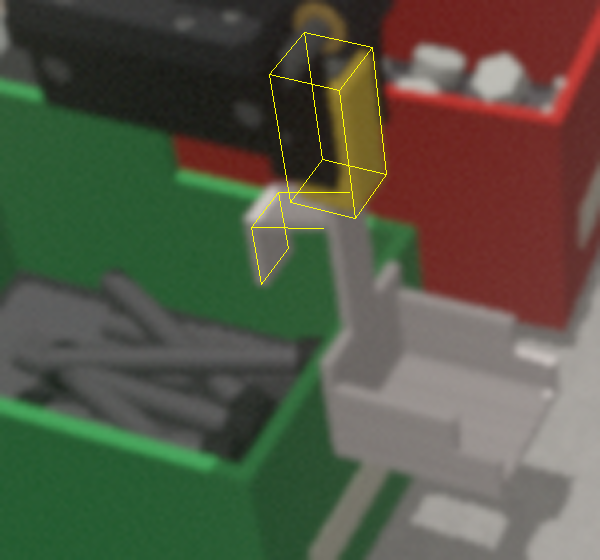

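The model overlay agrees, and the hook tip at (262,280) is above and inside the bin. I'll lower to TCP z≈0.19 and check.

Call:
{"op": "carry_out", "data": {
  "translation": [
    [0, 0, 8],
    [0, 0, 10],
    [0, 0, 10],
    [0, 0, 8],
    [0, 0, 3],
    [0, 0, 0],
    [0, 0, 0],
    [0, 0, 0]
  ],
  "rot": [
    [0, 0, 0],
    [0, 0, 0],
    [0, 0, 0],
    [0, 0, 0],
    [0, 0, 0],
    [0, 0, 0],
    [0, 0, 0],
    [0, 0, 0]
  ]
}}

```text
clock: 8.72
position: [0.6178, 0.0008, 0.1877]
ee_rot: [-0.001, 1.0, 0.005, -0.005]
ft_force: [0.1, -0.2, -0.4]
opening: 0.271
```

```bash
cat > look.py <<'E'
from h import *
import sys
todo([.622,-.0,.166],1)
a=cams.read_camera('side')
ox,oy=170,150
c=cv2.resize(a[oy:oy+140,ox:ox+150,::-1],None,fx=4,fy=4,interpolation=cv2.INTER_CUBIC)
cv2.imwrite(f'pics/{sys.argv[1]}.png',c)
E
python3 look.py m7
```

```text
t 8.7167 pos [0.6178 0.0008 0.1877] yaw 0.5691860494385022 open 0.2711966605211623 F [ 0.1405 -0.2149 -0.3819] j [-0.1261  0.2528  1.5912 -0.0003  1.3079  1.4348]
tool shift mm [ 4.3692  0.8572 21.6933] rotvec deg [-0.0677  0.5889 -0.4311] world [  4.154   -0.7911 -21.738 ]
```

View pics/m7.png

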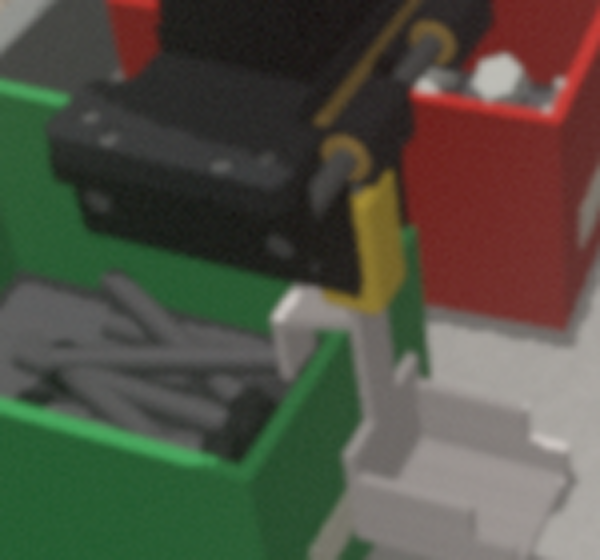

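The hook tip at (285,365) is inside the bin and the stem at (370,370) is outside, with the lip between them. I'll nudge forward and lower gently.

Call:
{"op": "carry_out", "data": {
  "translation": [
    [4, 1, 3],
    [0, 0, 4],
    [0, 0, 4],
    [0, 0, 2],
    [0, 0, 0],
    [0, 0, 0]
  ],
  "rot": [
    [0, 0.6, -0.4],
    [0, 0, 0],
    [0, 0, 0],
    [0, 0, 0],
    [0, 0, 0],
    [0, 0, 0]
  ]
}}

```text
clock: 9.27
position: [0.6236, -0.0005, 0.1752]
ee_rot: [-0.0, 1.0, 0.009, 0.002]
ft_force: [-0.4, -0.8, -1.1]
opening: 0.275
```

```bash
python3 look.py m8
```

```text
t 9.2667 pos [ 0.6236 -0.0005  0.1752] yaw 1.0127570374631405 open 0.27540367897953566 F [-0.4371 -0.7976 -1.088 ] j [-0.1278  0.266   1.5997  0.0014  1.2712  1.4249]
tool shift mm [-1.6158 -0.4814  9.2259] rotvec deg [-0.0386 -0.2773  0.0129] world [-1.5795  0.4597 -9.2333]
```

View pics/m8.png

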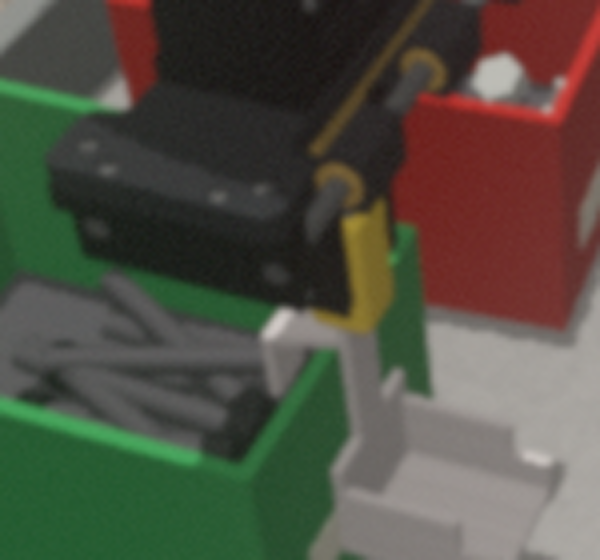

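Still about 5–8 mm to seat. I'm lowering in small steps and watching the force.

Call:
{"op": "carry_out", "data": {
  "translation": [
    [0, 0, 2],
    [0, 0, 2],
    [0, 0, 1],
    [0, 0, 0],
    [0, 0, 0]
  ],
  "rot": [
    [0, 0, 0],
    [0, 0, 0],
    [0, 0, 0],
    [0, 0, 0],
    [0, 0, 0]
  ]
}}

```text
clock: 9.73
position: [0.6237, -0.0004, 0.17]
ee_rot: [-0.0, 1.0, 0.009, 0.003]
ft_force: [0.1, -0.5, -1.2]
opening: 0.274
```

Call:
{"op": "carry_out", "data": {
  "translation": [
    [0, 0, 2],
    [0, 0, 1],
    [0, 0, 0],
    [0, 0, 0]
  ],
  "rot": [
    [0, 0, 0],
    [0, 0, 0],
    [0, 0, 0],
    [0, 0, 0]
  ]
}}

```text
clock: 10.07
position: [0.6249, -0.0005, 0.1689]
ee_rot: [-0.0, 1.0, 0.009, 0.004]
ft_force: [-0.3, 0.4, -2.3]
opening: 0.272
```

```bash
python3 look.py m9
```

```text
t 10.0667 pos [ 0.6249 -0.0005  0.1689] yaw 1.0164300108812385 open 0.27213590570179286 F [-0.2681  0.3593 -2.3318] j [-0.1276  0.2724  1.6045  0.0015  1.2563  1.425 ]
tool shift mm [-2.9313 -0.5429  2.8557] rotvec deg [-0.0112 -0.4869  0.0165] world [-2.9161  0.4918 -2.8804]
```

View pics/m9.png

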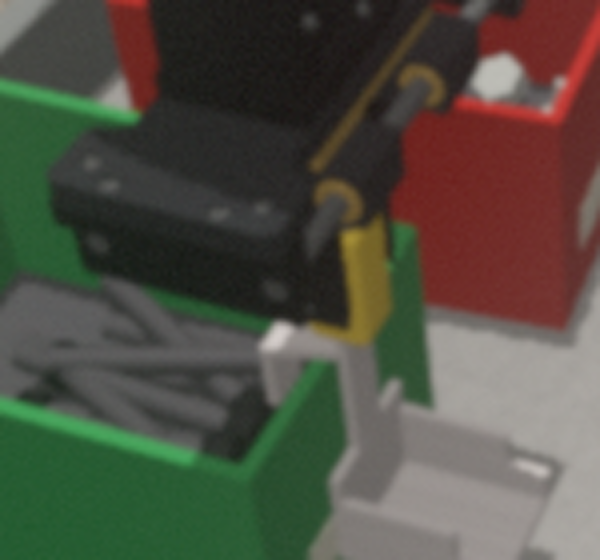

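Call:
{"op": "carry_out", "data": {
  "translation": [
    [0, 0, 2],
    [0, 0, 1],
    [0, 0, 0],
    [0, 0, 0]
  ],
  "rot": [
    [0, -0.4, 0],
    [0, 0, 0],
    [0, 0, 0],
    [0, 0, 0]
  ]
}}

```text
clock: 10.45
position: [0.6263, -0.0006, 0.1683]
ee_rot: [0.0, 1.0, 0.009, 0.002]
ft_force: [0.2, 0.3, -0.2]
opening: 0.273
```

Call:
{"op": "carry_out", "data": {
  "translation": [
    [0, 0, 2],
    [0, 0, 1],
    [0, 0, 0],
    [0, 0, 0]
  ],
  "rot": [
    [0, 0, 0],
    [0, 0, 0],
    [0, 0, 0],
    [0, 0, 0]
  ]
}}

```text
clock: 10.78
position: [0.6277, -0.0007, 0.1678]
ee_rot: [0.0, 1.0, 0.009, 0.004]
ft_force: [-0.2, 1.0, 1.8]
opening: 0.271
```

The force went from -2 N to +1.8 N, and the hook is sliding forward along its slope, so it is seated. Releasing.

Call:
{"op": "carry_out", "data": {
  "translation": [
    [0, 0, 0],
    [0, 0, 0],
    [0, 0, 0],
    [0, 0, 0],
    [0, 0, 0],
    [0, 0, 0],
    [0, 0, 0],
    [0, 0, 0],
    [0, 0, 0],
    [0, 0, 0]
  ],
  "rot": [
    [0, 0, 0],
    [0, 0, 0],
    [0, 0, 0],
    [0, 0, 0],
    [0, 0, 0],
    [0, 0, 0],
    [0, 0, 0],
    [0, 0, 0],
    [0, 0, 0],
    [0, 0, 0]
  ],
  "jaw": 0.4
}}

```text
clock: 11.62
position: [0.6266, -0.0007, 0.1657]
ee_rot: [0.0, 1.0, 0.009, 0.002]
ft_force: [-0.4, 0.2, -0.1]
opening: 0.595
```

```bash
python3 look.py m10
```

```text
t 11.6167 pos [ 0.6266 -0.0007  0.1657] yaw 1.0201390772166128 open 0.5950992748001044 F [-0.4499  0.185  -0.0707] j [-0.127   0.2819  1.5991  0.0003  1.2558  1.4259]
tool shift mm [-4.5689 -0.7569 -0.2831] rotvec deg [ 0.0226 -0.2771  0.0201] world [-4.5829  0.6755  0.2607]
```

View pics/m10.png

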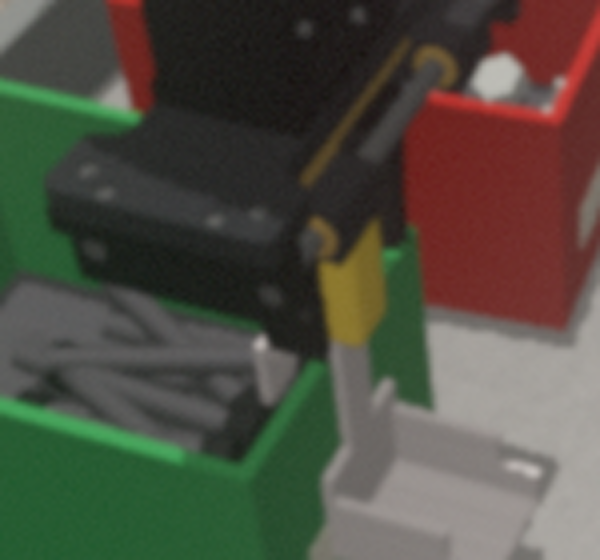

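Released with the scoop hanging on its hook, upright, and the fingers spread either side. I'll retreat straight up.

Call:
{"op": "carry_out", "data": {
  "translation": [
    [0, 0, 0],
    [0, 0, 0],
    [0, 0, -4],
    [0, 0, -8],
    [0, 0, -12],
    [0, 0, -20],
    [0, 0, -25],
    [0, 0, -25],
    [0, 0, -20],
    [0, 0, -10],
    [0, 0, 0],
    [0, 0, 0]
  ],
  "rot": [
    [0, 0, 0],
    [0, 0, 0],
    [0, 0, 0],
    [0, 0, 0],
    [0, 0, 0],
    [0, 0, 0],
    [0, 0, 0],
    [0, 0, 0],
    [0, 0, 0],
    [0, 0, 0],
    [0, 0, 0],
    [0, 0, 0]
  ]
}}

```text
clock: 12.67
position: [0.626, -0.0006, 0.3031]
ee_rot: [0.0, 1.0, 0.009, 0.004]
ft_force: [-0.3, 0.0, -0.5]
opening: 0.606
```

```bash
python3 look.py m11; python3 -c "
from h import *
a=cams.read_camera('top');cv2.imwrite('pics/top11.png',a[:,:,::-1])
a=cams.read_camera('side');cv2.imwrite('pics/side11.png',a[:,:,::-1])
b=cv2.imread('pics/side0.png').astype(int);d=np.abs(a[:,:,::-1]-b).max(2)
print('diff around black scoop',d[340:445,255:350].mean(),d[340:445,255:350].max())"
```

```text
t 12.6667 pos [ 0.626  -0.0006  0.3031] yaw 1.02054584728084 open 0.6056984891567246 F [-0.2784  0.0488 -0.4882] j [-0.127   0.1837  1.4542  0.0003  1.4948  1.4259]
tool shift mm [ -5.1815  -0.8313 137.0503] rotvec deg [ 0.0568 -0.5063  0.0203] world [  -3.982     0.6244 -137.0914]
diff around black scoop 12.116992481203008 49
```

View pics/m11.png

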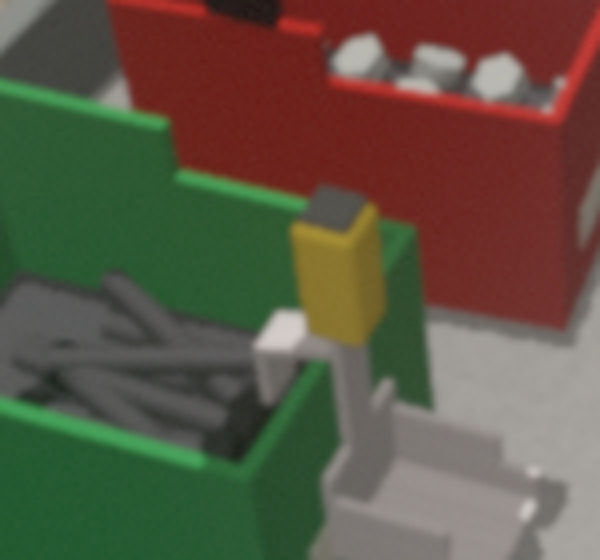

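View pics/side11.png

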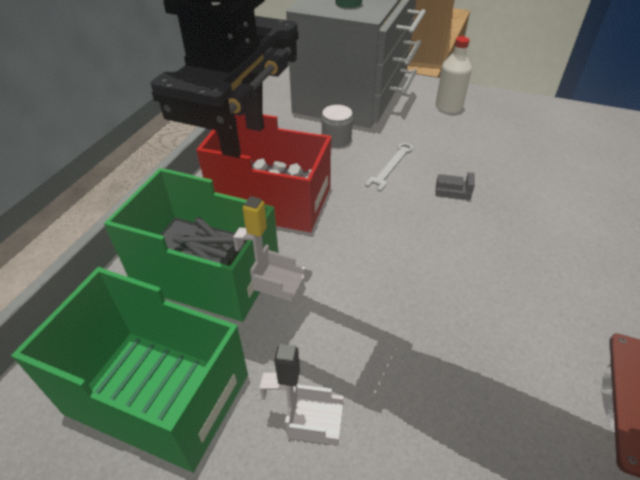

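The scoop hangs upright on the middle of the lip, with the grip at (254,218), and the black scoop is still at (287,365). The gripper is well clear. I'll check the pose by fitting the model.

```bash
python3 -c "
from h import *
for z in(.180,.184): print(z,atz('side',254.5,202,z))
a=cams.read_camera('side')
ox,oy=170,150
c=cv2.resize(a[oy:oy+140,ox:ox+150,::-1],None,fx=4,fy=4,interpolation=cv2.INTER_CUBIC)
overlay(c,'side',.6273,-.0005,np.radians(1),.156,(255,255,0),4,ox,oy)
cv2.imwrite('pics/m12.png',c);todo([.62,0,.3],1)"
```

```text
0.18 [ 0.6244 -0.0079  0.18  ]
0.184 [ 0.6219 -0.0039  0.184 ]
t 12.8667 pos [ 0.625  -0.0005  0.3003] yaw 1.0202808918967332 open 0.6001318515741603 F [-0.253   0.2199  0.1992] j [-0.1271  0.1859  1.4568  0.0003  1.4946  1.4259]
tool shift mm [-4.9472 -0.5858  0.2986] rotvec deg [ 0.0163 -0.2449  0.0202] world [-4.9555  0.4975 -0.3199]
```

View pics/m12.png

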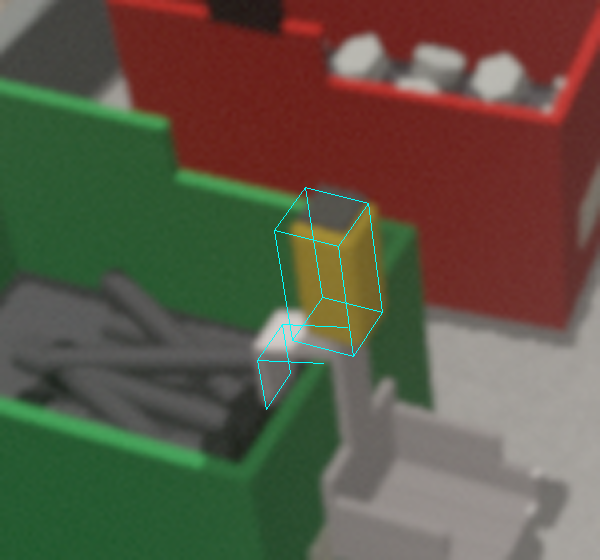

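The fit puts the hook about 9 mm across the lip, within 5 mm of mid-length and within about 4 mm of lip height. The tilt is only a few degrees and two successive pictures match. Handing in.

```bash
python3 -c "
from cell import env
print(env.sign_off())"
```

```text
the job is handed in; nothing more can be done
None
```

I hung the yellow-gripped scoop by its hook over the front lip of the screw bin and handed the job in at about 12.9 s. No verdict was reported, so what follows rests on my own camera checks.

- **Placement:** the hook's tip is inside the bin and the pan outside. By the side-camera fit, the hook mouth is about 9 mm across the lip (20 mm allowed). It is within 5–8 mm of the lip's middle (50 mm allowed) and within about 4 mm in height (15 mm allowed).
- **Upright, square and at rest:** the model overlay shows a small outward tilt of a few degrees and yaw close to the lip's. The last two side pictures looked the same.
- **Gripper:** it was open and about 13 cm above the grip, with the wrist force back near zero.
- **Black scoop:** it was at the same pixel position, about (287, 365), in the first and last side pictures. I also compared the pictures numerically. That was inconclusive, with a mean difference of 12 around the scoop; I put it down to lighting and shadow.
- **Final checks not fully matched:** the final overlay was a few pixels off the grip because of the tilt, so those figures are good to several millimetres only. I saved a last top-camera picture but did not use it, so the final pose comes from the side camera alone.

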